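# Cap the swab into its vial and clamp the vial block

### The arm

A 7-joint arm with a two-finger parallel gripper is mounted at the origin on the work surface. World frame = base frame: x ahead of the robot, y to its left, z up, the work surface at z = 0. Lengths are in m, angles in rad, forces in N, time in s.
With the tool pointing down it reaches from about 0.425 to 0.95 m from the base axis. Payload 4.7 kg.
Tool frame: the origin (TCP) lies between the finger pads; the fingertips stand arm.tcp_to_tips ahead of it and the grasp point (between the pads) lies 6 mm ahead of it (arm.tcp_to_tips is the distance from the TCP to the fingertips, in m); z points along the fingers, y is the line along which they close (so a half turn about z gives the same grasp; the last joint's range is limited). The gripper opens to 85 mm and grips with 20 to 120 N. Pads are 22 mm wide; open, the fingers measure 114 mm over their backs; the gripper's body (76 mm by 85 mm) begins 54 mm behind the grasp point. The pads swing forward as they close: fully open they stand 13 mm farther back than shut.
Start: joints at [-1.37, 0.469, -0.049, 1.532, 0.024, 1.141, -0.082], TCP at [0.154, 0.657, 0.256] pointing down, gripper open.
Joint ranges: [-2.59, 2.59], [-0.33, 1.99], [-1.39, 1.29], [0.1, 2.45], [-1.04, 4.18], [0.21, 1.99], [-2.66, 2.66]. Speed limits (rad/s): [2.57, 2.57, 3.14, 3.14, 3.14, 3.14, 3.14].

### API

Orientations are given as a unit quaternion [w, x, y, z].
In Python, from station import monitor, optics, arm gives the robot as it stands.
- The arm moves only by the tool drive_tool, never from a script. Its argument "increments" is text: rows parted by semicolons, each of 7 numbers parted by spaces: the turn, a rotation vector about the world's x, y, z in degrees, then the shift along the world's x, y, z in m, then the finger opening in m, from 0 to 0.0854. A call has 1 to 20 rows; each row shifts and turns the commanded pose from where the row before left it; what a row does not reach is not made up. A row lasts 1/8 s, in which the tool goes at most 62.5 mm and 10.7 degrees, less where a joint would pass 70% of its speed; a pose out of reach is approached as far as the arm can. A call is refused whole if a number of a shift passes 0.0625 or a number of a turn 10.7, either way. A call with a gripper value outside its range is refused whole. The fingers move at their own pace and stop on an object; "squeeze" is the grip in N (left out, the last holds). Time passes only in rows, so rows that do not move let the fingers close. It gives the time, the measured TCP pose, the force, the opening and the grip force at its end, in the units of the state.
- monitor.sense(): the state, without advancing time (a new reading comes with each control period).
- optics.get_image(name): name is "scene" or "top"; returns (picture, depth): 480x640x3 uint8, red, green, blue; 480x640 float32, m along the optical axis (not along the pixel's ray), 0 where there is no reading.
- optics.calibration(name): a dict with "K" (3x3 intrinsics, pixels), "position" and "orientation" of the camera in the world. Camera axes: x right, y down, z forward; pixel columns grow to the right and rows downward; lengths in m; the calibration is good to about 2 mm. A picture is of the moment at which its call begins. calibration takes no time and is no camera call.
- arm.job_done(): hands the job in; it is judged then, once.
The state is a dict: "t": time; "joint_positions": joint angles; "dq": joint speeds; "joint_torque": joint torques, N m; "ee_pos": TCP position; "tcp_rot": TCP orientation; "ft_force": force on the tool from outside, world axes, zero at the start; "ft_torque": the same for the moment, N m; "width": finger opening in m; "finger_force": force on a finger pad.
Only numpy, scipy, OpenCV 4.12 (cv2) and the standard library are available. Lean on these libraries where they do the work, as an engineer would, in place of code of your own. Each camera call takes 0.05 s, during which the arm holds its last target. There are 200 camera calls.

### The job

Take the capped swab from its stand, push it straight down into the narrow vial until its cap sits on the vial's rim, and let go of it. Then pump the two upright grips of the ratchet bar clamp (squeeze, let them spring back, squeeze again) so that the jaw, moved only in this way, walks up to the wooden vial block and presses it against the end stop. Finish while still squeezing the grips, with the jaw's spring pad pushed in about halfway and at no time all the way in, and leave the tin, cup and pill case where they are.

Things in the scene. Friction and masses are not known exactly. Their poses are not given: they have to be found in the camera images.
- clamp: One-hand ratchet bar clamp on a dark steel foot plate (70 x 300 x 10 mm), fixed. Origin: on the table surface, midway between the two upright grips; z up, y along the bar towards jaw and end stop (plate from y = -65 to 235 mm). Two cheeks, 46 mm tall, 40 mm over their outer faces, stand below the grips from y = -60 to 60 mm; the bar sticks out behind to at most y = -88 mm, below 37 mm height.
- trigger (a joint): Travel of each grip towards the other, m: 0 let go, 0.013 fully squeezed. Up to the first 6 mm may be idle until the pawl meets a tooth; a full squeeze moves the bar 7 to 13 mm, usually 12.
- jaw_travel (a joint): Travel of the toothed bar with the jaw towards the end stop, m, 0 to 0.07; its start varies. The free pad's front face lies at y = 111 mm + this value in the clamp's frame; with the block against the end stop the pad is halfway in at about 0.053. Only a light 3 N brake holds the bar when the grips are let go: a pressed-in pad then pushes it back until about 4 mm of pad travel is left.
- jaw: Aluminium jaw plate, 40 mm wide, 8 mm thick, 13 to 47 mm above the table, with the toothed bar (12 mm wide, up to 37 mm high) it rides on and the spring pad it carries; axes as the clamp's. The origin is not on the plate: the plate's centre is at y = 79 mm, z = 30 mm from it. Not to be pushed or pulled by hand.
- pad (a joint): How far the black rubber spring pad in front of the jaw (36 x 28 mm face, 18 to 46 mm above the table) is pushed in towards the jaw, m: 0 free, 0.008 halfway, 0.016 all the way in. Spring of 0.8 N per mm.
- end_stop: Fixed aluminium stop of the clamp, 50 mm wide, 12 mm thick, 10 to 50 mm above the table. Its origin is the clamp's origin; its face towards the jaw lies at y = 216 mm in the clamp's frame.
- block: Light wooden block, 50 mm (x) by 60 mm (y, along the bar) by 40 mm high, 0.2 kg, standing loose on the clamp's foot plate between the pad and the end stop, a few mm short of the stop, with an amber vial standing upright in its middle. Origin: centre of its underside, 10 mm above the table; z up.
- vial_mouth (a point): Centre of the vial's open mouth, at the rim, 68 mm above the block's underside (78 mm above the table). The vial is 18 mm outside and 12 mm inside diameter, inside depth 63 mm, and stands 28 mm out of the block.
- swab: Swab, loose, upright in its stand at the start: white round cap 16 mm in diameter and 34 mm tall, and below it a thin stick 5 mm in diameter with a rounded 7 mm tip, reaching 58 mm below the cap. Origin: centre of the cap's underside (64 mm above the table at the start, resting on the stand); z up, towards the cap's top. 16 g.
- swab_stand: Grey square plastic stand 36 x 36 x 64 mm, fixed, with a 12 mm hole in its top, 61 mm deep, that holds the swab. Origin: centre of its underside.
- tin: Aluminium screw-top tin, 59 mm in diameter, 32 mm tall; origin at the centre of its underside. Leave it alone.
- cup: White ceramic cup, 72 mm across the rim, 75 mm tall; origin at the centre of its underside. Leave it alone.
- pill_case: Clear flat pill case 50 x 130 x 24 mm; origin at the centre of its underside. Leave it alone.
- first_aid_box: White first-aid box, about 190 x 254 x 120 mm high with its carrying handle, fixed; origin at the centre of its underside. Not needed.
- rear_grip (a point): Centre of the rear grip, 75 mm above the table (y = -28 mm in the clamp's frame when let go): black upright slab 24 mm wide (clamp x), 10 mm thick (y), from 46 to 104 mm above the table. It carries the pawl that pushes the toothed bar (teeth every 6 mm) towards +y on the squeeze and clicks back over the teeth on release.
- fore_grip (a point): Centre of the front grip, a like slab (y = +28 mm in the clamp's frame when let go). The grips are geared together: pressing either or both moves both towards the middle equally. Over their outer faces they measure 66 mm when let go, 40 mm fully squeezed. They spring back when released (2 to 4 N); in all, squeezing takes up to about 20 N.
Things that resemble listed ones, but are neither listed nor needed, are in the scene too. What is meant by the block is not yellow, and is the smaller of those in its own colour.

How it is judged:
By the outcome, as a careful person would: the job done as asked, in the order asked, and still so for the second after the job is handed in, while the arm keeps its last pose, push and grip.
It also fails if it takes over 72 s, if anything falls off the work surface, if the arm or the gripper's body presses on something with over 40 N, if the wrist force passes 120 N, or if a joint passes its speed limit or range.

## Working session

There is one attempt and no reset: what is moved stays moved. The work goes in short steps, Python scripts to look and compute and a tool call to move; the robot and the scene stay as the last step left them, time stands still between calls to the robot, and variables do not carry over. Pictures are saved under pics/ and viewed, at most 10 in all, crops included, and the job is handed in when it is done.

Besides the shell and the picture viewer there is one more tool, called after "Request:" as name(argument=value, ...) on one line, values as JSON. drive_tool: Moves the arm, as the interface text tells. Its arguments: {"type":"object","properties":{"increments":{"type":"string"},"squeeze":{"type":"number"}},"required":["increments"]}

```bash
ls; mkdir -p pics; cat > h.py <<'E'
import numpy as np, cv2
from scipy.spatial.transform import Rotation as R
from station import monitor, optics, arm
def cal(n):
    c=optics.calibration(n); q=c["orientation"]
    return np.array(c["K"]),np.array(c["position"]),R.from_quat([q[1],q[2],q[3],q[0]]).as_matrix()
def grab(n,tag):
    im,d=optics.get_image(n); cv2.imwrite(f"pics/{tag}.png",im[:,:,::-1]); np.save(f"pics/{tag}.npy",d); return im,d
def world(n,d,u,v,z=None):
    K,p,M=cal(n); r=M@np.linalg.inv(K)@np.array([u,v,1.])
    if z is not None: return p+r*(z-p[2])/r[2]
    return p+r*d[int(round(v)),int(round(u))]
def crop(tag,u0,v0,u1,v1,s,out):
    im=cv2.imread(f"pics/{tag}.png")[v0:v1,u0:u1]; cv2.imwrite(f"pics/{out}.png",cv2.resize(im,None,fx=s,fy=s,interpolation=cv2.INTER_CUBIC))
E
python3 - <<'E'
from h import *
for n in("scene","top"):
    grab(n,n+"0"); K,p,M=cal(n); print(n,K.round(1).tolist(),p.round(3),M.round(3).tolist())
s=monitor.sense(); print(s, arm.tcp_to_tips)
E
```

```text
pics
scene [[584.1, 0.0, 320.9], [0.0, 584.1, 238.6], [0.0, 0.0, 1.0]] [1.187 0.665 0.917] [[-0.755, 0.459, -0.469], [0.655, 0.543, -0.525], [0.014, -0.703, -0.711]]
top [[436.7, 0.0, 321.6], [0.0, 436.7, 246.8], [0.0, 0.0, 1.0]] [0.556 0.022 1.003] [[0.005, -0.999, 0.048], [-1.0, -0.004, 0.021], [-0.02, -0.048, -0.999]]
{'t': 0.1, 'joint_positions': array([-1.3699023 ,  0.46935059, -0.04856551,  1.5335769 ,  0.02409099,
        1.14095765, -0.08229346]), 'dq': array([-0.00100288, -0.00210485,  0.00082756, -0.00259572,  0.00052462,
        0.00026683, -0.0026551 ]), 'joint_torque': array([ 1.27504365e-03, -5.11514890e+01, -4.66201769e-02, -2.38392109e+01,
        1.08184596e-02,  4.34733956e-03, -6.65894817e-06]), 'ee_pos': array([0.15364128, 0.65679883, 0.25537205]), 'tcp_rot': array([-6.66216899e-05,  1.14641569e-01,  9.93406554e-01, -8.51123648e-04]), 'ft_force': array([ 0.41634138, -0.0926431 , -0.40519408]), 'ft_torque': array([-0.07021906, -0.01013824,  0.02335705]), 'finger_force': 0.0, 'width': 0.08500941984757299} 0.025
```

View pics/top0.png

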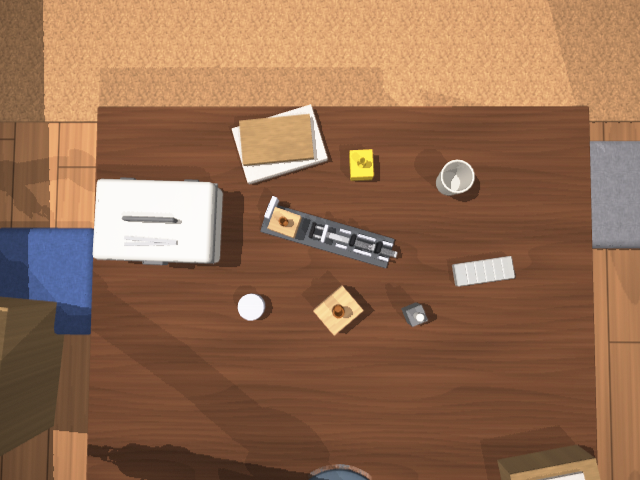

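View pics/scene0.png

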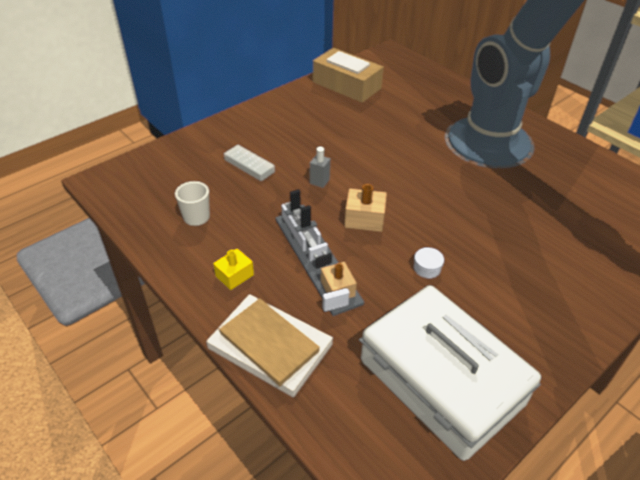

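Top view: three block-with-vial candidates: on the clamp at (285,221), a larger wooden one at (339,310) and a yellow one at (361,165). The one at (285,221) fits: it is not yellow, it is the smaller wooden one, and it stands on the foot plate between pad and stop. The swab and stand are at (415,315), the grips around (345–375,242), the tin at (251,307), the cup at (455,178) and the pill case at (484,271). I'll confirm in one enlarged crop.

```bash
python3 - <<'E'
from h import *
crop("top0",250,190,440,330,4.2,"c1")
crop("scene0",260,140,400,320,3.3,"c2")
d=np.load("pics/top0.npy")
K,p,M=cal("top")
# cloud
v,u=np.mgrid[0:480,0:640]
P=p+(np.stack([(u-K[0,2])/K[0,0],(v-K[1,2])/K[1,1],np.ones_like(u)],-1)*d[...,None])@M.T
np.save("pics/P.npy",P)
def reg(u0,v0,u1,v1,z0,z1):
    Q=P[v0:v1,u0:u1].reshape(-1,3); Q=Q[(Q[:,2]>z0)&(Q[:,2]<z1)]; return Q
print("table z",np.median(P[380:420,250:300,2]))
for nm,a in dict(cap=(400,290,440,335,.085,.12),stand=(400,290,440,335,.05,.075),block=(262,195,312,245,.042,.058),vial=(262,195,312,245,.068,.09),big=(310,280,370,340,.03,.06),grips=(305,215,400,270,.09,.12)).items():
    Q=reg(*a); print(nm,len(Q),Q.mean(0).round(4),Q.min(0).round(3),Q.max(0).round(3))
    if len(Q): 
        r=cv2.minAreaRect((Q[:,:2]*1000).astype(np.float32)); print("   rect",np.round(r[0],1),np.round(r[1],1),round(r[2],1))
# plate axis
Q=reg(255,190,405,275,.006,.014); print("plate",len(Q),cv2.minAreaRect((Q[:,:2]*1000).astype(np.float32)))
Q=reg(305,215,400,270,.09,.12); print(Q.round(3).tolist()[:60])
E
```

```text
table z -0.0004919547696207172
cap 56 [ 0.4571 -0.1598  0.0961] [ 0.45  -0.168  0.086] [ 0.464 -0.153  0.103]
   rect [ 457.1 -160.4] [14.8 14.6] 79.9
stand 252 [ 0.4578 -0.1584  0.0626] [ 0.433 -0.183  0.05 ] [ 0.48  -0.138  0.075]
   rect [ 456.5 -160.6] [36.7 36.4] 23.1
block 727 [0.6618 0.129  0.049 ] [0.623 0.066 0.042] [0.714 0.169 0.057]
   rect [652.9 120.8] [123.4  64.5] 52.0
vial 35 [0.6565 0.1252 0.0764] [0.648 0.117 0.068] [0.664 0.133 0.081]
   rect [656.1 125.2] [15.5 15.8] 0.9
big 1149 [0.4657 0.0068 0.0545] [ 0.413 -0.046  0.032] [0.517 0.06  0.06 ]
   rect [465.3   6.3] [69.5 83.3] 40.9
grips 119 [ 0.6074 -0.0508  0.1016] [ 0.589 -0.084  0.09 ] [ 0.626 -0.016  0.108]
   rect [607.7 -50. ] [66.1 23.4] 74.3
plate 2069 ((631.45263671875, 35.26532745361328), (309.9976806640625, 145.2695770263672), 89.84925842285156)
[[0.626, -0.022, 0.103], [0.626, -0.024, 0.101], [0.626, -0.026, 0.1], [0.626, -0.028, 0.102], [0.624, -0.022, 0.105], [0.624, -0.024, 0.103], [0.624, -0.026, 0.104], [0.623, -0.028, 0.108], [0.624, -0.03, 0.101], [0.622, -0.02, 0.098], [0.622, -0.022, 0.103]
[... 447 characters left out ...]
[0.616, -0.028, 0.102], [0.614, -0.018, 0.102], [0.613, -0.02, 0.105], [0.614, -0.022, 0.103], [0.613, -0.024, 0.104], [0.614, -0.026, 0.1], [0.612, -0.018, 0.101], [0.612, -0.02, 0.101], [0.612, -0.022, 0.103], [0.612, -0.024, 0.102], [0.611, -0.026, 0.103], [0.612, -0.077, 0.102], [0.612, -0.079, 0.104], [0.61, -0.018, 0.1], [0.609, -0.02, 0.105], [0.609, -0.022, 0.103], [0.609, -0.024, 0.104], [0.61, -0.026, 0.101], [0.61, -0.075, 0.101], [0.61, -0.077, 0.101], [0.61, -0.079, 0.104], [0.61, -0.081, 0.106], [0.61, -0.084, 0.1], [0.608, -0.016, 0.093], [0.607, -0.018, 0.103], [0.607, -0.02, 0.102], [0.607, -0.022, 0.101], [0.607, -0.024, 0.102], [0.608, -0.026, 0.1], [0.608, -0.074, 0.093]]
```

View pics/c1.png

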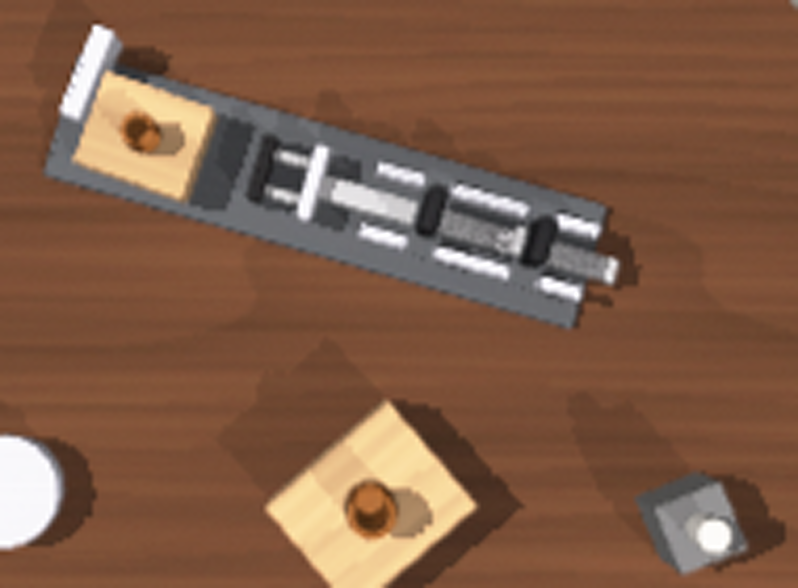

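View pics/c2.png

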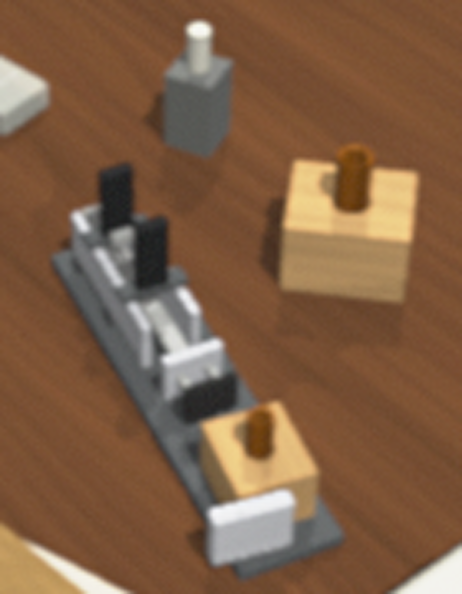

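The crops confirm it: the smaller wooden block stands between the black pad and the white end stop at (285,221), with its vial at (656,125) mm, z 0.077. The rectangle over the grips is 66 x 23 mm as specified and centred at (608,-50). The clamp's +y heading is 74.4°, and the tool's y axis is already near 77°. The cap is at (457,-160), measuring 15 mm across. Moving above the swab.

Request:
drive_tool(increments="0 0 -2.4 0.0433 -0.0384 0 0.085; 0 0 0 0.0433 -0.0384 0 0.085; 0 0 0 0.0433 -0.0384 0 0.085; 0 0 0 0.0433 -0.0384 0 0.085; 0 0 0 0.0433 -0.0384 0 0.085; 0 0 0 0.0433 -0.0384 0 0.085; 0 0 0 0.0433 -0.0384 0 0.085; 0 0 0 0.0433 -0.0384 0 0.085; 0 0 0 -0.0048 -0.0567 0 0.085; 0 0 0 -0.0048 -0.0567 0 0.085; 0 0 0 -0.0048 -0.0567 0 0.085; 0 0 0 -0.0048 -0.0567 0 0.085; 0 0 0 -0.0048 -0.0567 0 0.085; 0 0 0 -0.0048 -0.0567 0 0.085; 0 0 0 -0.0048 -0.0567 0 0.085; 0 0 0 -0.0048 -0.0567 0 0.085; 0 0 0 -0.0048 -0.0567 0 0.085; 0 0 0 0 0 -0.02 0.085; 0 0 0 0 0 0 0.085", squeeze=20)

```text
t: 2.48
ee_pos: [0.4556, -0.1602, 0.2351]
tcp_rot: [-0.002, 0.136, 0.991, 0.0]
ft_force: [1.0, 0.4, -0.1]
width: 0.0848
finger_force: 0.0
```

```bash
python3 - <<'E'
from h import *
s=monitor.sense(); print(s["t"],s["ee_pos"].round(4),s["tcp_rot"].round(4),s["width"],s["joint_positions"].round(2))
P=np.load("pics/P.npy")
a=np.radians(74.4); ey=np.array([np.cos(a),np.sin(a)]); ex=np.array([ey[1],-ey[0]])
Q=P[190:275,255:405].reshape(-1,3); D=Q[:,:2]-[.6077,-.050]
X=D@ex*1000; Y=D@ey*1000; Z=Q[:,2]*1000
def st(nm,m): print(nm,m.sum(),"x",np.percentile(X[m],[1,50,99]).round(1),"y",np.percentile(Y[m],[1,50,99]).round(1),"z",np.median(Z[m]).round(1))
st("front grip",(Z>92)&(Y>0)&(Y<60)); st("rear",(Z>92)&(Y<0))
st("vial",(Z>70)&(Y>150)&(Y<200)&(abs(X)<20))
m=(Z>45)&(Z<56)&(Y>140)&(Y<208)&(abs(X)<35); st("blocktop",m)
print(cv2.minAreaRect(np.c_[X[m],Y[m]].astype(np.float32)))
st("stop",(Z>44)&(Z<60)&(Y>209)); st("jawpad",(Z>39)&(Z<55)&(Y>62)&(Y<145)&(abs(X)<22))
m=(Z>39)&(Z<55)&(Y>62)&(Y<145)&(abs(X)<16)
print(np.histogram(Y[m],np.arange(62,146,3)))
m=(Z<16)&(Z>5)&(abs(X)<40); print("plate x",np.percentile(X[m],[1,50,99]),Y[m].min(),Y[m].max())
E
```

```text
2.475 [ 0.4556 -0.1602  0.2351] [-1.800e-03  1.360e-01  9.907e-01  2.000e-04] 0.08479383125484831 [-0.11  0.18  0.41  2.02 -0.09  0.96  1.64]
front grip 109 x [-68.8 -10.9  11.3] y [23.1 32.8 55.9] z 105.2
rear 61 x [-11.7  -0.1  11.4] y [-32.9 -27.6 -22.8] z 102.0
vial 33 x [-8.2  0.2  7.5] y [173.9 180.7 190.4] z 76.8
blocktop 512 x [-24.9  -0.5  25.3] y [153.3 178.6 207.5] z 49.2
((0.30396461486816406, 181.05279541015625), (57.09842300415039, 50.20951461791992), 86.3228988647461)
stop 165 x [-21.6  17.4  48.1] y [209.3 218.4 227.8] z 49.0
jawpad 125 x [-17.6   0.9  19.8] y [ 87.   94.4 122.3] z 45.3
(array([ 0,  0,  0,  0,  0,  0,  0,  0, 16, 19, 19,  0,  0,  0,  0,  0,  0,
       10, 20, 20,  3,  0,  0,  0,  0,  0,  0]), array([ 62,  65,  68,  71,  74,  77,  80,  83,  86,  89,  92,  95,  98,
       101, 104, 107, 110, 113, 116, 119, 122, 125, 128, 131, 134, 137,
       140, 143]))
plate x [-33.80222173  -6.65239931  35.63377329] -65.03188921498031 245.64470776837115
```

Everything matches the given sizes: grips at y = ±28, vial at y ≈ 181.5, jaw travel at the start ≈ 12 mm. Grasp the cap.

Request:
drive_tool(increments="0 0 0 0.0015 0 -0.04 0.085; 0 0 0 0 0 -0.04 0.085; 0 0 0 0 0 -0.03 0.085; 0 0 0 0 0 -0.02 0.085; 0 0 0 0 0 -0.008 0.085; 0 0 0 0 0 0 0.06; 0 0 0 0 0 0 0.03; 0 0 0 0 0 0 0.01; 0 0 0 0 0 0 0.01; 0 0 0 0 0 0 0.01; 0 0 0 0 0 0 0.01", squeeze=30)

```text
t: 3.85
ee_pos: [0.4588, -0.1604, 0.0989]
tcp_rot: [0.0, 0.135, 0.991, 0.0]
ft_force: [-0.6, 0.6, 5.4]
width: 0.0147
finger_force: 29.4
```

Request:
drive_tool(increments="0 0 0 0 0 0.03 0.01; 0 0 0 0 0 0.05 0.01; 0 0 0 0 0 0.05 0.01; 0 0 0 0.033 0.0475 0 0.01; 0 0 0 0.033 0.0475 0 0.01; 0 0 0 0.033 0.0475 0 0.01; 0 0 0 0.033 0.0475 0 0.01; 0 0 0 0.033 0.0475 0 0.01; 0 0 0 0.0325 0.0475 0 0.01; 0 0 0 0 0 -0.03 0.01; 0 0 0 0 0 -0.02 0.01; 0 0 0 0 0 0 0.01; 0 0 0 0 0 0 0.01")

```text
t: 5.48
ee_pos: [0.6563, 0.1237, 0.1792]
tcp_rot: [0.001, 0.136, 0.991, 0.0]
ft_force: [-0.9, 0.1, 0.4]
width: 0.0147
finger_force: 29.5
```

```bash
python3 - <<'E'
from h import *
s=monitor.sense(); print(s["t"],s["ee_pos"].round(4),s["width"])
grab("scene","scene1"); grab("top","top1")
K,p,M=cal("scene")
def proj(X): c=M.T@(np.array(X)-p); return (K@c/c[2])[:2].round(1)
print("vial",proj([.6563,.125,.078]),"cap under", proj(s["ee_pos"]-[0,0,.035]),"tip",proj(s["ee_pos"]-[0,0,.093]))
u,v=map(int,proj([.6563,.125,.1])); print(u,v)
crop("scene1",u-50,v-70,u+50,v+60,6*.75,"c3"); print(u-50,v-70)
E
```

```text
5.475 [0.6563 0.1237 0.1792] 0.01466655971503429
vial [339.1 265.7] cap under [339.9 241.4] tip [338.8 262.5]
339 258
289 188
```

View pics/c3.png

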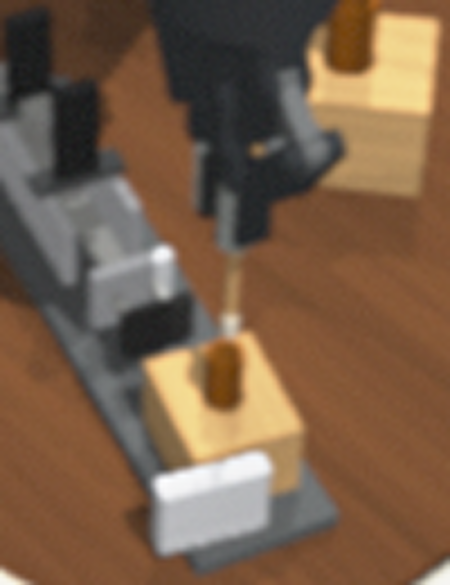

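The swab's tip is at crop (230,323), or full (340.1,259.8). The vial mouth is at crop (224,345), or full (338.8,264.7). The stick sits about 2 mm to the image right of the vial axis, which agrees with the cap being about 1.7 mm off the TCP when grasped. I'll quantify it subpixel.

```bash
python3 - <<'E'
from h import *
s=monitor.sense(); e=s["ee_pos"]
K,p,M=cal("scene")
def proj(X): c=M.T@(np.array(X)-p); return (K@c/c[2])[:2]
im=cv2.imread("pics/scene1.png").astype(int)[:,:,::-1]
d=np.load("pics/scene1.npy")
for v in list(range(244,280,1)): print(v, [tuple(im[v,u]) for u in range(335,346)] if v in(250,254,270) else "", d[v,334:348].round(3).tolist() if v%3==0 else "")
im0=cv2.imread("pics/scene0.png").astype(int)[:,:,::-1]
for name,(x,y),img,rows in (("stick",e[:2],im,range(246,258)),("tip",e[:2],im,range(258,262)),("vial",(.6563,.125),im,range(266,277)),("vial0",(.6563,.125),im0,range(266,277))):
    out=[]
    for v in rows:
        zs=np.linspace(.03,.2,400); uv=np.array([proj([x,y,z]) for z in zs]); up=np.interp(-v,-uv[::-1,1][::-1],uv[::-1,0][::-1]) if 0 else np.interp(v,uv[::-1,1],uv[::-1,0])
        us=np.arange(328,350); row=img[v,us]
        if "vial" in name:
            w=np.clip(185-row[:,0],0,None)*(abs(us-339)<7)   # darker than wood
        else:
            w=np.clip(row[:,0]-np.median(row[:,0]),0,None)*(abs(us-340)<5)
        out.append((w*us).sum()/max(w.sum(),1)-up)
    print(name,np.round(out,1),np.median(out).round(2))
E
```

```text
244  
245  
246  [1.2719999551773071, 1.2719999551773071, 1.2730000019073486, 1.2769999504089355, 1.2740000486373901, 1.090999960899353, 1.0829999446868896, 1.0920000076293945, 1.2730000019073486, 1.2740000486373901, 1.2719999551773071, 1.274999976158142, 1.274999976158142, 1.2769999504089355]
247  
248  
249  [1.2649999856948853, 1.2660000324249268, 1.2610000371932983, 1.2610000371932983, 1.2690000534057617, 1.0950000286102295, 1.093000054359436, 1.093999981880188, 1.2680000066757202, 1.2690000534057617, 1.2669999599456787, 1.2680000066757202, 1.2649999856948853, 1.2649999856948853]
250 [(np.int64(132), np.int64(85), np.int64(53)), (np.int64(130), np.int64(86), np.int64(52)), (np.int64(129), np.int64(83), np.int64(53)), (np.int64(132), np.int64(92), np.int64(60)), (np.int64(146), np.int64(110), np.int64(75)), (np.int64(164), np.int64(128), np.int64(87)), (np.int64(163), np.int64(127), np.int64(85)), (np.int64(146), np.int64(105), np.int64(69)), (np.int64(131), np.int64(86), np.int64(56)), (np.int64(122), np.int64(79), np.int64(50)), (np.int64(123), np.int64(81), np.int64(52))] 
251 
[... 3393 characters left out ...]
40503, 1.1369999647140503, 1.1390000581741333, 1.1480000019073486, 1.1440000534057617, 1.1440000534057617, 1.1469999551773071, 1.1460000276565552, 1.1449999809265137]
277  
278  
279  [1.1430000066757202, 1.1390000581741333, 1.1390000581741333, 1.1440000534057617, 1.1419999599456787, 1.1390000581741333, 1.1369999647140503, 1.1440000534057617, 1.1419999599456787, 1.1399999856948853, 1.1430000066757202, 1.1399999856948853, 1.1419999599456787, 1.1410000324249268]
stick [-1.1  0.9  1.1  0.9  1.   0.8  0.8  0.8  0.7  0.6  0.5  0.6] 0.8
tip [0.8 0.9 1.1 2. ] 0.96
vial [-1.  -1.3 -1.4 -1.4 -1.4 -1.3 -1.2 -1.1 -0.9 -0.6 -0.4] -1.25
vial0 [-0.5 -0.8 -1.2 -1.4 -1.4 -1.3 -1.2 -1.1 -0.9 -0.6 -0.4] -1.14
```

```bash
cat > rel.py <<'E'
from h import *
import sys
tag=sys.argv[1]; r0,r1,q0,q1=map(int,sys.argv[2:6])
K,p,M=cal("scene"); d=np.load(f"pics/{tag}.npy")
g=np.array([-.469,-.525]); g/=np.linalg.norm(g); r=np.array([-.755,.655]); r/=np.linalg.norm(r)
print("ee",monitor.sense()["ee_pos"].round(4))
def line(rows,lo,hi,rad,cut,nm):
    o=[]
    for v in rows:
        us=[u for u in range(lo,hi) if 0.9<d[v,u]<cut]
        if len(us)<2: continue
        W=np.array([world("scene",d,u,v) for u in us]); n=len(W)
        c=W[:,:2].mean(0) if n<5 else W[n//2-1:n//2+2,:2].mean(0)
        c=c+g*rad*(.85 if n<5 else 1); um=(us[0]+us[-1])/2
        c=c+r*((um-np.mean(us if n<5 else us[n//2-1:n//2+2]))*1.9e-3)
        o.append([*c,W[:,2].mean(),um,n])
    o=np.array(o); print(nm,np.median(o,0).round(4)); return np.median(o[:,:2],0)
a=line(range(r0,r1),334,347,.0025,1.12,"stick")
b=line(range(q0,q1),330,347,.009,1.139,"vial")
print("move stick->vial",(b-a).round(4),"right",((b-a)@r).round(4),"view",((b-a)@g).round(4))
E
python3 rel.py scene1 247 258 268 274
```

```text
ee [0.6566 0.1242 0.1798]
stick [6.552e-01 1.235e-01 1.173e-01 3.395e+02 3.000e+00]
vial [6.575e-01 1.233e-01 7.200e-02 3.380e+02 9.000e+00]
move stick->vial [ 0.0023 -0.0002] right -0.0018 view -0.0014
```

Request:
drive_tool(increments="0 0 0 0.0025 -0.0003 0 0.01; 0 0 0 0 0 0 0.01; 0 0 0 0 0 0 0.01; 0 0 0 0 0 0 0.01")

```text
t: 6.08
ee_pos: [0.6584, 0.1245, 0.1783]
tcp_rot: [-0.0, 0.135, 0.991, 0.0]
ft_force: [-0.3, 0.0, -0.0]
width: 0.0149
finger_force: 29.5
```

```bash
python3 - <<'E'
from h import *
grab("scene","scene2"); crop("scene2",310,235,370,285,12,"c4")
E
python3 rel.py scene2 247 258 268 274
```

```text
ee [0.6583 0.1245 0.1783]
stick [6.576e-01 1.244e-01 1.179e-01 3.390e+02 3.000e+00]
vial [6.579e-01 1.239e-01 7.180e-02 3.380e+02 9.000e+00]
move stick->vial [ 0.0003 -0.0006] right -0.0006 view 0.0003
```

View pics/c4.png

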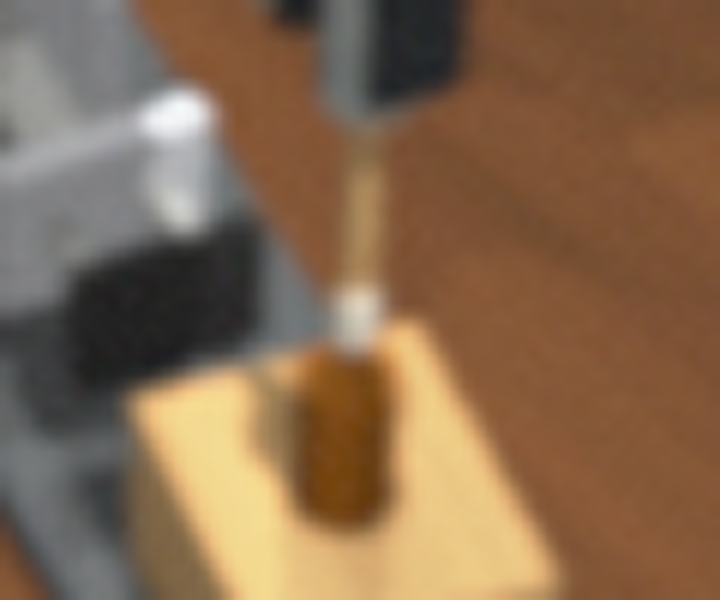

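The tip is at crop (357,320) and the vial axis extrapolates to about (350,320), so the tip is still about 1 mm to the right. Correct that and start lowering gently.

Request:
drive_tool(increments="0 0 0 0.0008 -0.0007 0 0.01; 0 0 0 0 0 -0.006 0.01; 0 0 0 0 0 -0.006 0.01; 0 0 0 0 0 -0.006 0.01; 0 0 0 0 0 -0.006 0.01; 0 0 0 0 0 0 0.01")

```text
t: 6.88
ee_pos: [0.6588, 0.1238, 0.1535]
tcp_rot: [-0.001, 0.135, 0.991, -0.0]
ft_force: [1.6, -0.6, -0.2]
width: 0.0151
finger_force: 29.5
```

Tip is now 17 mm below the rim level with no vertical force, so it is in. Continue.

Request:
drive_tool(increments="0 0 0 0 0 -0.008 0.01; 0 0 0 0 0 -0.008 0.01; 0 0 0 0 0 -0.008 0.01; 0 0 0 0 0 -0.008 0.01; 0 0 0 0 0 -0.005 0.01; 0 0 0 0 0 -0.0015 0.01; 0 0 0 0 0 -0.001 0.01; 0 0 0 0 0 0 0.01")

```text
t: 7.88
ee_pos: [0.6594, 0.1238, 0.1151]
tcp_rot: [0.0, 0.135, 0.991, 0.0]
ft_force: [0.1, 0.5, 0.1]
width: 0.0149
finger_force: 29.5
```

Request:
drive_tool(increments="0 0 0 0 0 -0.001 0.01; 0 0 0 0 0 -0.001 0.01; 0 0 0 0 0 -0.001 0.01; 0 0 0 0 0 0 0.01")

```text
t: 8.38
ee_pos: [0.6594, 0.1238, 0.113]
tcp_rot: [0.0, 0.135, 0.991, 0.0]
ft_force: [-1.7, -0.2, 5.5]
width: 0.0148
finger_force: 30.1
```

Contact at z 0.113, as predicted for the cap on the rim (0.1129). Press slightly, release and rise.

Request:
drive_tool(increments="0 0 0 0 0 -0.0005 0.01; 0 0 0 0 0 0 0.01; 0 0 0 0 0 0 0.03; 0 0 0 0 0 0 0.085; 0 0 0 0 0 0 0.085; 0 0 0 0 0 0 0.085; 0 0 0 0 0 0 0.085; 0 0 0 0 0 0.02 0.085; 0 0 0 0 0 0.04 0.085; 0 0 0 0 0 0.04 0.085; 0 0 0 -0.012 -0.043 0 0.085; 0 0 0 -0.013 -0.044 0 0.085; 0 0 0 -0.013 -0.044 0 0.085; 0 0 0 -0.013 -0.044 0 0.085; 0 0 0 0 0 0 0.085; 0 0 0 0 0 0 0.085")

```text
t: 10.38
ee_pos: [0.6088, -0.0506, 0.2125]
tcp_rot: [0.001, 0.135, 0.991, 0.001]
ft_force: [-0.4, 0.0, 0.8]
width: 0.0849
finger_force: 0.0
```

```bash
python3 - <<'E'
from h import *
s=monitor.sense(); print(s["t"],s["ee_pos"].round(4),s["width"])
im,d=grab("scene","scene3"); crop("scene3",290,220,380,310,6,"c5")
grab("top","top3"); d=np.load("pics/top3.npy")
K,p,M=cal("top"); v,u=np.mgrid[0:480,0:640]
P=p+(np.stack([(u-K[0,2])/K[0,0],(v-K[1,2])/K[1,1],np.ones_like(u)],-1)*d[...,None])@M.T
Q=P[195:245,262:312].reshape(-1,3); Q=Q[(Q[:,2]>.09)&(Q[:,2]<.13)]; print(len(Q),Q.mean(0).round(4),np.median(Q[:,2]),Q.max(0))
E
```

```text
10.375 [ 0.6088 -0.0506  0.2125] 0.08488940819699473
55 [0.6571 0.1248 0.1089] 0.1105668536052502 [0.66418216 0.13287446 0.11610015]
```

View pics/c5.png

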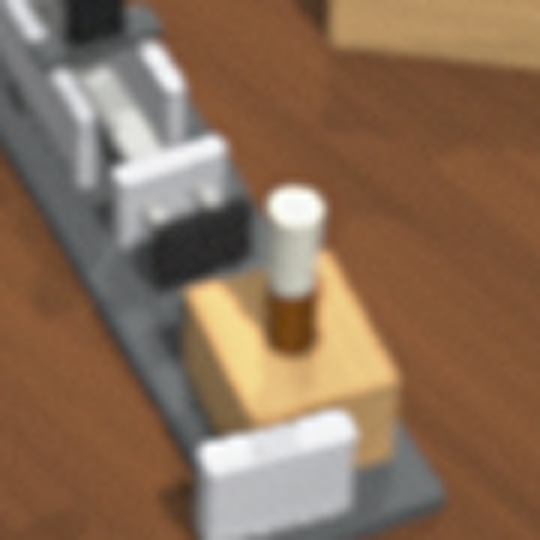

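Picture: the cap sits upright on the amber vial (cap top at crop (296,205), rim at (290,290)), and depth puts its top at ≈0.111, so it is seated and let go. Next, lower over the grips.

Request:
drive_tool(increments="0 0 0 0 0 -0.04 0.085; 0 0 0 0 0 -0.04 0.085; 0 0 0 0 0 -0.03 0.085; 0 0 0 0 0 -0.0165 0.085; 0 0 0 0 0 -0.006 0.085; 0 0 0 0 0 0 0.085; 0 0 0 0 0 0 0.07; 0 0 0 0 0 0 0.06; 0 0 0 0 0 0 0.05; 0 0 0 0 0 0 0.037; 0 0 0 0 0 0 0.037; 0 0 0 0 0 0 0.037", squeeze=30)

```text
t: 11.98
ee_pos: [0.6089, -0.0521, 0.0802]
tcp_rot: [0.001, 0.136, 0.991, -0.0]
ft_force: [-2.0, -1.6, 8.1]
width: 0.0385
finger_force: 30.0
```

```bash
cat > jaw.py <<'E'
from h import *
import sys
s=monitor.sense(); print(s["t"],s["ee_pos"].round(4),s["width"].round(4),s["finger_force"],s["ft_force"].round(1))
tag=sys.argv[1]; grab("top",tag); d=np.load(f"pics/{tag}.npy")
K,p,M=cal("top"); v,u=np.mgrid[0:480,0:640]
P=p+(np.stack([(u-K[0,2])/K[0,0],(v-K[1,2])/K[1,1],np.ones_like(u)],-1)*d[...,None])@M.T
a=np.radians(74.4); ey=np.array([np.cos(a),np.sin(a)]); ex=np.array([ey[1],-ey[0]])
Q=P[190:275,255:405].reshape(-1,3); D=Q[:,:2]-[.6077,-.050]
X=D@ex*1000; Y=D@ey*1000; Z=Q[:,2]*1000
m=(Z>39)&(Z<58)&(Y>70)&(Y<216)&(abs(X)<17)
h,e=np.histogram(Y[m],np.arange(70,218,2)); print([(int(b),int(n)) for b,n in zip(e,h) if n])
m=(Z>95)&(Z<125)&(Y>140)&(Y<215)&(abs(X)<20); print("cap y",np.median(Y[m]).round(1),"x",np.median(X[m]).round(1),"z",np.percentile(Z[m],80).round(1))
E
python3 jaw.py top4
```

```text
Traceback (most recent call last):
  File "jaw.py", line 3, in <module>
    s=monitor.sense(); print(s["t"],s["ee_pos"].round(4),s["width"].round(4),s["finger_force"],s["ft_force"].round(1))
                                                         ^^^^^^^^^^^^^^^^
AttributeError: 'float' object has no attribute 'round'
```

```bash
sed -i 's/s\["width"\].round(4)/round(s["width"],4)/' jaw.py; python3 jaw.py top4
```

```text
11.975 [ 0.6089 -0.0521  0.0802] 0.0385 30.04807949066162 [-2.  -1.6  8.1]
[(94, 16), (96, 14), (98, 15), (100, 13), (120, 3), (122, 13), (124, 14), (126, 15), (128, 12), (150, 1), (152, 15), (154, 14), (156, 12), (158, 13), (160, 13), (162, 15), (164, 14), (166, 13), (168, 13), (170, 14), (172, 14), (174, 18), (176, 6), (178, 9), (180, 7), (182, 5), (184, 5), (186, 6), (188, 6), (190, 6), (192, 8), (194, 9), (196, 10), (198, 10), (200, 11), (202, 15), (204, 13), (206, 14), (208, 15), (210, 14), (212, 6), (214, 2)]
cap y 182.1 x 0.3 z 112.4
```

First squeeze: the jaw moved about 7 mm, to travel ≈ 19 mm. Pump once more.

Request:
drive_tool(increments="0 0 0 0 0 0 0.055; 0 0 0 0 0 0 0.076; 0 0 0 0 0 0 0.076; 0 0 0 0 0 0 0.076; 0 0 0 0 0 0 0.066; 0 0 0 0 0 0 0.056; 0 0 0 0 0 0 0.047; 0 0 0 0 0 0 0.037; 0 0 0 0 0 0 0.037; 0 0 0 0 0 0 0.037")

```text
t: 13.28
ee_pos: [0.6086, -0.052, 0.0797]
tcp_rot: [0.001, 0.136, 0.991, -0.0]
ft_force: [-1.7, -2.7, 7.3]
width: 0.0388
finger_force: 30.2
```

```bash
python3 jaw.py top5
```

```text
13.275 [ 0.6086 -0.052   0.0797] 0.0388 30.217881202697754 [-1.7 -2.7  7.3]
[(104, 5), (106, 15), (108, 14), (110, 15), (112, 9), (132, 6), (134, 12), (136, 14), (138, 13), (140, 11), (150, 1), (152, 15), (154, 14), (156, 14), (158, 12), (160, 16), (162, 15), (164, 13), (166, 14), (168, 15), (170, 14), (172, 11), (174, 18), (176, 8), (178, 7), (180, 8), (182, 6), (184, 6), (186, 5), (188, 5), (190, 9), (192, 6), (194, 7), (196, 12), (198, 7), (200, 16), (202, 13), (204, 16), (206, 13), (208, 13), (210, 15), (212, 6), (214, 1)]
cap y 182.0 x 0.2 z 112.7
```

Jaw at about 31 mm (+12). Pump again, with a slower squeeze.

Request:
drive_tool(increments="0 0 0 0 0 0 0.055; 0 0 0 0 0 0 0.076; 0 0 0 0 0 0 0.076; 0 0 0 0 0 0 0.076; 0 0 0 0 0 0 0.066; 0 0 0 0 0 0 0.061; 0 0 0 0 0 0 0.056; 0 0 0 0 0 0 0.052; 0 0 0 0 0 0 0.048; 0 0 0 0 0 0 0.044; 0 0 0 0 0 0 0.041; 0 0 0 0 0 0 0.037; 0 0 0 0 0 0 0.037; 0 0 0 0 0 0 0.037")

```text
t: 15.08
ee_pos: [0.6084, -0.0519, 0.0794]
tcp_rot: [0.0, 0.136, 0.991, -0.0]
ft_force: [-1.4, -4.5, 7.5]
width: 0.0385
finger_force: 30.8
```

```bash
python3 jaw.py top6
```

```text
15.075 [ 0.6084 -0.0519  0.0794] 0.0385 30.789678990840912 [-1.4 -4.5  7.5]
[(116, 11), (118, 13), (120, 13), (122, 14), (124, 7), (142, 5), (144, 14), (146, 14), (148, 13), (150, 13), (152, 14), (154, 13), (156, 14), (158, 15), (160, 14), (162, 14), (164, 15), (166, 12), (168, 16), (170, 12), (172, 14), (174, 15), (176, 10), (178, 9), (180, 8), (182, 6), (184, 5), (186, 7), (188, 6), (190, 6), (192, 6), (194, 9), (196, 9), (198, 9), (200, 15), (202, 15), (204, 11), (206, 17), (208, 13), (210, 17), (212, 5)]
cap y 182.2 x 0.2 z 112.3
```

Jaw ≈ 42 mm, with the pad just touching the block. Next squeeze is the final one: partial first, then measure.

Request:
drive_tool(increments="0 0 0 0 0 0 0.055; 0 0 0 0 0 0 0.076; 0 0 0 0 0 0 0.076; 0 0 0 0 0 0 0.076; 0 0 0 0 0 0 0.066; 0 0 0 0 0 0 0.061; 0 0 0 0 0 0 0.056; 0 0 0 0 0 0 0.052; 0 0 0 0 0 0 0.049; 0 0 0 0 0 0 0.046; 0 0 0 0 0 0 0.045; 0 0 0 0 0 0 0.044; 0 0 0 0 0 0 0.044; 0 0 0 0 0 0 0.044")

```text
t: 16.88
ee_pos: [0.6084, -0.0519, 0.0789]
tcp_rot: [0.0, 0.136, 0.991, -0.0]
ft_force: [-0.7, -4.2, 4.5]
width: 0.0443
finger_force: 3.2
```

```bash
cat >> jaw.py <<'E'
m=(Z>39)&(Z<58)&(Y>80)&(Y<150)&(abs(X)<17); y=np.sort(Y[m]); g=np.split(y,np.where(np.diff(y)>3)[0]+1)
for k in g[:2]:print("part",k.min().round(1),k.max().round(1),k.mean().round(2))
E
python3 jaw.py top7; crop=1; python3 - <<'E'
import sys; sys.path.insert(0,".")
import os; os.chdir(".")
from h import *
a=np.radians(74.4); ey=np.array([np.cos(a),np.sin(a)]); ex=np.array([ey[1],-ey[0]])
K,p,M=cal("top")
v,u=np.mgrid[190:275,255:405]
for tag in("top0","top4","top5","top6","top7"):
    d=np.load(f"pics/{tag}.npy")[190:275,255:405]
    P=p+(np.stack([(u-K[0,2])/K[0,0],(v-K[1,2])/K[1,1],np.ones_like(u)],-1)*d[...,None])@M.T
    D=P[...,:2]-[.6077,-.050]; X=D@ex*1000;Y=D@ey*1000;Z=P[...,2]*1000
    m=(Z>43)&(Z<52)&(Y>80)&(Y<143)&(abs(X)<19)
    y=np.sort(Y[m]); s=np.where(np.diff(y)>3)[0]
    print(tag,[ (len(k),k.min().round(1),k.max().round(1),k.mean().round(2)) for k in np.split(y,s+1)])
E
```

```text
16.875 [ 0.6084 -0.0519  0.0789] 0.0443 3.1927599292248487 [-0.7 -4.2  4.5]
[(120, 11), (122, 15), (124, 14), (126, 14), (128, 4), (146, 12), (148, 13), (150, 13), (152, 13), (154, 15), (156, 15), (158, 13), (160, 14), (162, 16), (164, 14), (166, 13), (168, 13), (170, 16), (172, 13), (174, 15), (176, 15), (178, 9), (180, 9), (182, 6), (184, 7), (186, 6), (188, 3), (190, 7), (192, 6), (194, 8), (196, 6), (198, 8), (200, 9), (202, 14), (204, 13), (206, 16), (208, 15), (210, 14), (212, 14), (214, 8)]
cap y 184.4 x -0.2 z 112.3
part 120.7 128.6 124.45
part 147.0 149.9 148.29
top0 [(58, np.float64(87.1), np.float64(94.7), np.float64(90.77)), (50, np.float64(115.0), np.float64(122.5), np.float64(118.75))]
top4 [(59, np.float64(94.1), np.float64(101.9), np.float64(97.9)), (52, np.float64(121.7), np.float64(129.6), np.float64(125.39))]
top5 [(60, np.float64(105.5), np.float64(113.5), np.float64(109.38)), (53, np.float64(133.5), np.float64(141.4), np.float64(137.48))]
top6 [(58, np.float64(116.9), np.float64(124.9), np.float64(120.85))]
top7 [(60, np.float64(120.7), np.float64(128.6), np.float64(124.46))]
```

The jaw has moved only 3.6 mm so far because the pawl idled about 6 mm this stroke. Block nearly at the stop, swab still seated. Finish this stroke, then measure.

Request:
drive_tool(increments="0 0 0 0 0 0 0.042; 0 0 0 0 0 0 0.040; 0 0 0 0 0 0 0.038; 0 0 0 0 0 0 0.037; 0 0 0 0 0 0 0.037")

```text
t: 17.55
ee_pos: [0.6084, -0.0519, 0.0794]
tcp_rot: [0.0, 0.136, 0.991, -0.0]
ft_force: [-2.1, -5.3, 7.9]
width: 0.0388
finger_force: 29.8
```

```bash
python3 jaw.py top8
```

```text
17.55 [ 0.6084 -0.0519  0.0794] 0.0388 29.81294184923172 [-2.1 -5.3  7.9]
[(122, 14), (124, 12), (126, 15), (128, 13), (130, 6), (146, 11), (148, 13), (150, 12), (152, 13), (154, 15), (156, 15), (158, 14), (160, 14), (162, 14), (164, 13), (166, 16), (168, 13), (170, 12), (172, 16), (174, 13), (176, 17), (178, 9), (180, 9), (182, 6), (184, 5), (186, 7), (188, 5), (190, 5), (192, 6), (194, 6), (196, 8), (198, 7), (200, 12), (202, 11), (204, 16), (206, 13), (208, 16), (210, 14), (212, 16), (214, 7)]
cap y 184.4 x -0.4 z 112.6
part 122.7 130.8 126.47
part 146.9 150.0 148.33
```

Block now against the stop (cap y stopped at 184.4), pad in about 4 mm. Release and squeeze partway, checking before going deeper.

Request:
drive_tool(increments="0 0 0 0 0 0 0.055; 0 0 0 0 0 0 0.076; 0 0 0 0 0 0 0.076; 0 0 0 0 0 0 0.076; 0 0 0 0 0 0 0.066; 0 0 0 0 0 0 0.061; 0 0 0 0 0 0 0.057; 0 0 0 0 0 0 0.056; 0 0 0 0 0 0 0.056; 0 0 0 0 0 0 0.056")

```text
t: 18.85
ee_pos: [0.6083, -0.0519, 0.079]
tcp_rot: [0.0, 0.136, 0.991, -0.0]
ft_force: [-1.5, -4.5, 3.7]
width: 0.056
finger_force: 2.9
```

```bash
python3 jaw.py top9
```

```text
18.85 [ 0.6083 -0.0519  0.079 ] 0.056 2.8941747173666954 [-1.5 -4.5  3.7]
[(120, 2), (122, 15), (124, 14), (126, 13), (128, 13), (146, 9), (148, 15), (150, 13), (152, 14), (154, 14), (156, 15), (158, 14), (160, 14), (162, 15), (164, 13), (166, 14), (168, 13), (170, 14), (172, 18), (174, 10), (176, 17), (178, 10), (180, 7), (182, 7), (184, 6), (186, 5), (188, 6), (190, 3), (192, 7), (194, 7), (196, 7), (198, 9), (200, 8), (202, 15), (204, 11), (206, 18), (208, 13), (210, 14), (212, 15), (214, 10)]
cap y 184.5 x -0.4 z 112.3
part 121.8 129.6 125.69
part 146.8 149.9 148.33
```

Request:
drive_tool(increments="0 0 0 0 0 0 0.053; 0 0 0 0 0 0 0.051; 0 0 0 0 0 0 0.050; 0 0 0 0 0 0 0.050")

```text
t: 19.4
ee_pos: [0.6083, -0.0519, 0.0789]
tcp_rot: [0.0, 0.136, 0.991, -0.0]
ft_force: [-1.7, -5.1, 4.3]
width: 0.0503
finger_force: 2.9
```

Request:
drive_tool(increments="0 0 0 0 0 0 0.048; 0 0 0 0 0 0 0.047; 0 0 0 0 0 0 0.047")

```text
t: 19.77
ee_pos: [0.6083, -0.0519, 0.0791]
tcp_rot: [0.0, 0.136, 0.991, -0.0]
ft_force: [-2.0, -5.7, 5.8]
width: 0.047
finger_force: 5.1
```

```bash
python3 jaw.py top10
```

```text
19.775 [ 0.6083 -0.0519  0.0791] 0.047 5.120711624622345 [-2.  -5.7  5.8]
[(124, 11), (126, 15), (128, 13), (130, 15), (132, 5), (146, 12), (148, 14), (150, 13), (152, 12), (154, 17), (156, 14), (158, 15), (160, 15), (162, 13), (164, 14), (166, 13), (168, 15), (170, 13), (172, 13), (174, 12), (176, 18), (178, 10), (180, 7), (182, 6), (184, 8), (186, 5), (188, 6), (190, 5), (192, 5), (194, 8), (196, 7), (198, 8), (200, 12), (202, 12), (204, 13), (206, 15), (208, 14), (210, 14), (212, 14), (214, 11)]
cap y 184.7 x -0.4 z 112.8
part 124.5 132.8 128.53
part 146.8 150.0 148.34
```

Jaw is 2.8 mm further on, pad in about 6 mm. About 2 mm of travel left, so 4 mm on the opening.

Request:
drive_tool(increments="0 0 0 0 0 0 0.046; 0 0 0 0 0 0 0.045; 0 0 0 0 0 0 0.044; 0 0 0 0 0 0 0.0435; 0 0 0 0 0 0 0.0435; 0 0 0 0 0 0 0.0435")

```text
t: 20.58
ee_pos: [0.6084, -0.052, 0.0794]
tcp_rot: [0.0, 0.136, 0.991, -0.0]
ft_force: [-1.8, -4.9, 8.1]
width: 0.0437
finger_force: 6.1
```

```bash
python3 jaw.py top11; python3 jaw.py top12|tail -2;  python3 - <<'E'
from h import *
crop("top11",250,190,400,275,5.3,"c6")
for t in("top0","top11"):
    a=cv2.imread(f"pics/{t}.png").astype(int); 
    if t=="top0": b=a
d=np.abs(a-b).sum(2)
for nm,(u,v) in dict(tin=(251,307),cup=(455,178),case=(484,271)).items(): print(nm,d[v-25:v+25,u-35:u+35].mean().round(1))
E
```

```text
20.575 [ 0.6084 -0.052   0.0794] 0.0437 6.085918508470058 [-1.8 -4.9  8.1]
[(126, 15), (128, 15), (130, 13), (132, 15), (134, 1), (146, 10), (148, 14), (150, 12), (152, 13), (154, 17), (156, 16), (158, 15), (160, 14), (162, 13), (164, 16), (166, 13), (168, 12), (170, 17), (172, 15), (174, 12), (176, 14), (178, 11), (180, 8), (182, 6), (184, 6), (186, 6), (188, 5), (190, 4), (192, 6), (194, 6), (196, 8), (198, 8), (200, 10), (202, 12), (204, 13), (206, 16), (208, 15), (210, 14), (212, 14), (214, 11)]
cap y 184.4 x -0.3 z 112.7
part 126.3 134.5 130.1
part 147.0 149.9 148.45
part 126.2 134.2 130.12
part 146.9 149.9 148.36
tin 12.9
cup 11.5
case 29.2
```

View pics/c6.png

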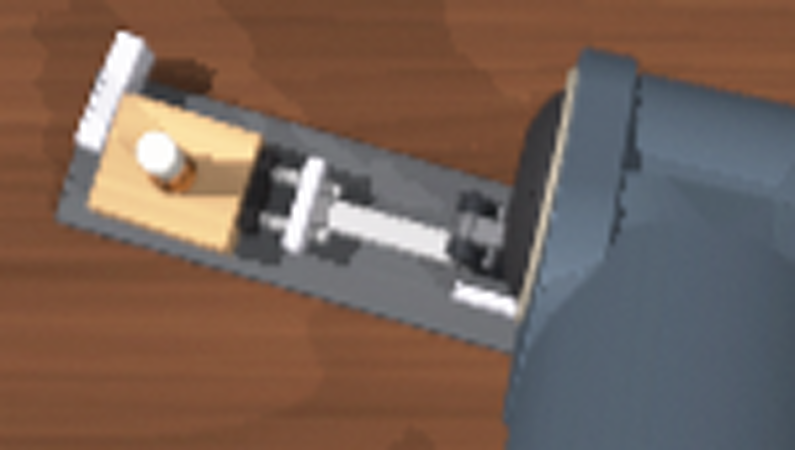

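The swab's cap sits upright on the vial, and the block is flush against the stop. The jaw-to-pad gap has closed from 20.3 to about 12.2 mm, so the pad is in ≈8 mm, halfway. The grips are still squeezed. Handing in.

```bash
python3 -c "
from station import arm
print(arm.job_done())"
```

```text
the job is handed in; nothing more can be done
None
```

The job is handed in at about 20.7 s: the swab is seated in the vial, the block is against the end stop, the grips are still squeezed with the spring pad about 8 mm in (about halfway), and the arm never went near the tin, cup or pill case, though I did not measure their positions again at the end.

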